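Spray a mould wall with release agent under the closed guard

TASK

Close the spray bay's clear guard gently, right down onto its stop, so that it covers the mould wall inside. Then give the wall a short burst of release agent: press the orange nozzle cap of the green can right down for about one second (never longer than two), without forcing it, and let it spring back up. Leave the guard shut, the blue-capped cleaner can unpressed, and the mould wall and the other things on the bench where they are.

Things in the scene. Friction and masses are not known exactly. Their poses are not given: they have to be found in the camera images.
- bay: Spray bay fixed to the worktop: an open-topped grey box with aluminium corner posts, 130 (x) x 180 (y) mm, rim 145 mm above the worktop; its +y side is open above 70 mm, towards the two cans. Origin: centre of its underside, on the worktop; +x points to the hinge side (away from the robot), z up.
- guard (a joint): Hinge angle (rad) of the clear guard with an aluminium frame on top of the bay: 0 = down on its stop, positive = raised (starts raised 0.75 to 1.05). The hinge line is parallel to the bay's y axis, at [71, 0, 148] mm in the bay's frame; the hinge is stiff and the guard stays where it is left. About 1 to 3 N down on its bar moves it.
- guard_bar (a point): Centre of the guard's yellow handle bar: a round bar 12 mm thick and 126 mm long, parallel to the hinge, 171 mm from the hinge line and 35 mm in front of the guard's free edge; shut, it is 150 mm above the worktop.
- guard_hinge (a point): Centre of the guard's hinge line, 148 mm above the worktop.
- release_stand: Clamp stand fixed to the worktop, 80 x 100 mm, holding the upright green can of release agent (56 mm thick) with the orange nozzle cap. Origin: on the can's axis at the worktop; -y points to the bay. The can may be clamped higher or lower: the top of the unpressed cap is 136 to 161 mm above the worktop; no reading tells how high: find it by touch or by eye.
- release_cap (a joint): Travel (m) of the orange cap, a round flat-topped button 36 mm wide, 22 mm high, on the can's axis: 0 = up, 0.010 = pressed down to its hard stop. Its spring begins to yield at 4 N and needs 12 N for the full 10 mm; it sprays well from 7 mm. More than 30 N would crush the nozzle.
- release_mount (a joint): Sink (m) of the black rubber mount ring in which the green can is held: 0 at the start. It is a slow damper: it sinks about 0.75 mm for each second that the cap is held down at 12 N (faster if pressed harder) and does not come back; at 2 mm far too much was sprayed.
- cleaner_stand: Identical stand (80 x 100 mm, origin on the can's axis at the worktop) with a white can and a blue nozzle cap, clamped at its own height; the two stands stand beside each other, 100 mm apart, and either may be the nearer one.
- cleaner_cap (a joint): Travel (m) of the blue cap of the cleaner can: 0 = up. Not to be pressed.
- mould_wall: Pale flat mould partition, 40 x 118 x 10 mm, lying loose on the bay's floor. Origin: centre of its underside.
- cube_0: Loose grey concrete cube, 50 mm, left of the work; origin: centre of its underside.
- cube_1: Another loose grey concrete cube, 50 mm; origin: centre of its underside.
- stopwatch: Loose dark stopwatch, 57 x 63 x 16 mm; origin: centre of its underside.
- funnel: Loose blue plastic funnel, 84 mm wide and 85 mm high, standing mouth down at the left; origin: centre of its underside.

How it is judged:
By the outcome, as a careful person would: the job done as asked, in the order asked, and still so for the second after the job is handed in, with the robot touching nothing.
It also fails if it takes over 45 s, if anything falls off the work surface, if the arm or the gripper's body presses on something with over 40 N, if the wrist force passes 120 N, or if a joint passes its speed limit or range.

ROBOT

A 6-joint arm with a two-finger parallel gripper is mounted at the origin on a cart in front of the work surface, level with it; the furniture and walls round the work are solid. World frame = base frame: x ahead of the robot, y to its left, z up, the work surface at z = 0. Lengths are in m, angles in rad, forces in N, time in s.
With the tool pointing down it reaches from about 0.4 to 0.825 m from the base axis. Payload 7 kg.
Tool frame: the origin (TCP) lies at the very end of the fingers, on their centre line; the grasp point (between the pads) lies 19 mm behind it; z points along the fingers, y is the line along which they close (so a half turn about z gives the same grasp; the last joint's range is limited). The gripper opens to 88 mm and grips with 3 to 60 N. Pads are 19 mm wide; open, the fingers measure 130 mm over their backs; the gripper's body (78 mm by 193 mm) begins 47 mm behind the grasp point.
Start: joints at [1.496, 0.359, 0.012, 0, -1.224, -0.288], TCP at [0.24, 0.631, 0.227] pointing down, gripper open.
Joint ranges: [-3.07, 3.07], [-1.43, 2.12], [-1.02, 1.25], [-3.03, 1.67], [-3.05, -0], [-3.03, 3.03]. Speed limits (rad/s): [2.39, 2.39, 3.01, 3.14, 3.14, 3.14].

INTERFACE

Orientations are given as [roll, pitch, yaw] about the fixed x, y, z axes, in that order (R = Rz(yaw) Ry(pitch) Rx(roll)).
In Python, from station import * gives the robot as it stands.
- The arm moves only by the tool servo_tool, never from a script. Its argument "moves" is a list of rows, each an object of numbers: "jaw": the opening, from 0 (shut) to 1 (fully open); "dx", "dy", "dz": the shift along the world's x, y, z in m; "roll": the turn about the world's z in degrees. A call has exactly 10 rows; each row shifts and turns the commanded pose from where the row before left it; what a row does not reach is not made up. A row lasts 1/8 s, in which the tool goes at most 62.5 mm and 10.7 degrees, less where a joint would pass 70% of its speed; a pose out of reach is approached as far as the arm can. A call with a gripper value outside its range is refused whole. The fingers move at their own pace and stop on an object; "newtons" is the grip in N (left out, the last holds). Time passes only in rows, so rows that do not move let the fingers close, or fill a call up. It gives the time, the measured TCP pose, the force, the opening and the grip force at its end, in the units of the state.
- get_state(): the state, without advancing time (a new reading comes with each control period).
- grab_frame(name): name is "scene" or "top" or "wrist"; returns (picture, depth): 400x640x3 uint8, red, green, blue; 400x640 float32, m along the optical axis (not along the pixel's ray), 0 where there is no reading.
- calibration(name): a dict with "intrinsics" (3x3 intrinsics, pixels), "R" (3x3) and "t" (3): a world point X has camera coordinates R X + t. Camera axes: x right, y down, z forward; pixel columns grow to the right and rows downward; lengths in m; the calibration is good to about 2 mm. A picture is of the moment at which its call begins: read the wrist's pose just before it. calibration takes no time and is no camera call; for the wrist camera it gives the pose at the moment of the call.
- job_done(): hands the job in; it is judged then, once.
The state is a dict: "t": time; "q": joint angles; "qd": joint speeds; "joint_efforts": joint torques, N m; "eef_pos": TCP position; "ee_rot": TCP orientation; "force": force on the tool from outside, world axes, zero at the start; "moment": the same for the moment, N m; "width": finger opening in m; "gripper_force": force on a finger pad.
Only numpy, scipy, OpenCV 4.12 (cv2) and the standard library are available. Lean on these libraries where they do the work, as an engineer would, in place of code of your own. Each camera call takes 0.05 s, during which the arm holds its last target. There are 200 camera calls.

## Working session

There is one attempt and no reset: what is moved stays moved. The work goes in short steps, Python scripts to look and compute and a tool call to move; the robot and the scene stay as the last step left them, time stands still between calls to the robot, and variables do not carry over. Pictures are saved under pics/ and viewed, at most 10 in all, crops included, and the job is handed in when it is done.

Besides the shell and the picture viewer there is one more tool, called after "Request:" as name(argument=value, ...) on one line, values as JSON. servo_tool: Moves the arm, as the interface text tells. Its arguments: {"type":"object","properties":{"moves":{"type":"array","items":{"type":"object","properties":{"jaw":{"type":"number"},"dx":{"type":"number"},"dy":{"type":"number"},"dz":{"type":"number"},"roll":{"type":"number"}}}},"newtons":{"type":"number"}},"required":["moves"]}

```bash
mkdir -p pics; cat > h.py <<'E'
from station import *
import numpy as np, cv2
def snap(n,f):
    c=calibration(n); im,d=grab_frame(n)
    cv2.imwrite('pics/'+f+'.png',im[:,:,::-1]); np.savez('pics/'+f+'.npz',im=im,d=d,K=c['intrinsics'],R=c['R'],t=c['t'])
def load(f): return np.load('pics/'+f+'.npz')
def world(s):
    d=s['d'];v,u=np.mgrid[:400,:640]
    p=np.stack([u,v,np.ones_like(u)],-1)@np.linalg.inv(s['K']).T*d[...,None]
    return (p-s['t'])@s['R']
def ray(s,u,v,z):
    c=-s['R'].T@s['t']; r=s['R'].T@np.linalg.inv(s['K'])@[u,v,1]
    return c+r*(z-c[2])/r[2]
E
python3 - <<'E'
from h import *
snap('top','top0');snap('scene','scene0')
a=cv2.imread('pics/top0.png');b=cv2.imread('pics/scene0.png')
s=get_state();print(s['t'],s['eef_pos'],s['ee_rot'],s['force'])
for n in('top','scene'):
    c=calibration(n);print(n,-np.array(c['R']).T@c['t'],np.array(c['R'])[2])
E
```

```text
0.1 [0.23940864 0.6306584  0.22572167] [ 3.14010701e+00 -1.50158211e-04 -3.62880885e-01] [ 0.3498625   0.507096   -1.04989318]
top [0.37089119 0.41462242 1.14841461] [ 0.21762366 -0.11811114 -0.96886   ]
scene [1.10481587 0.68629787 1.09215   ] [-0.401151   -0.34707736 -0.84771173]
```

View pics/top0.png

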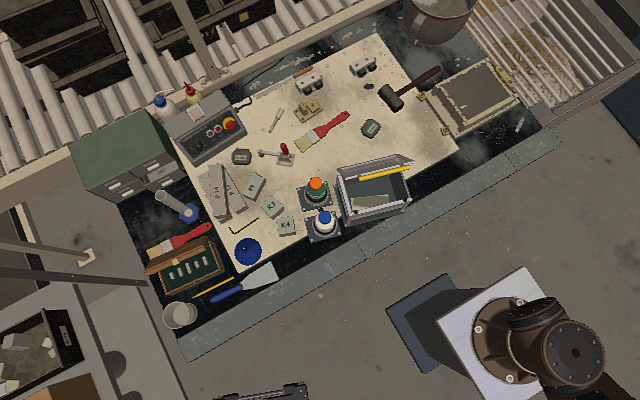

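View pics/scene0.png

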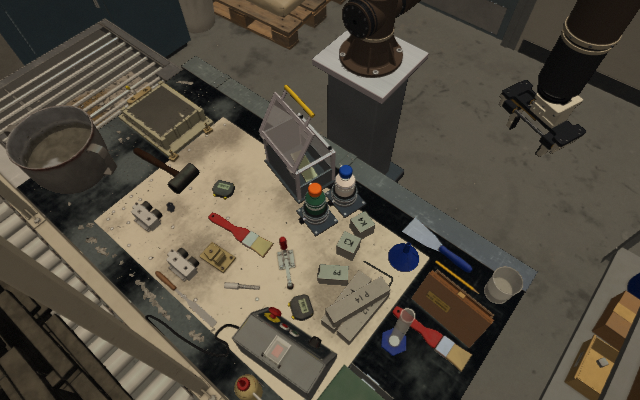

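The top view shows the orange cap at (316,184), the blue cap at (324,217), and the bay at about (375,190). The yellow bar runs from (358,178) to (410,167). In the scene view the orange cap is at (315,190), the blue cap at (346,172), and the bar at (299,100).

```bash
python3 - <<'E'
from h import *
for f,box in(('top0',(300,420,150,240)),('scene0',(255,370,80,230))):
    s=load(f);W=world(s);hsv=cv2.cvtColor(s['im'],cv2.COLOR_RGB2HSV)
    B=np.zeros((400,640),bool);B[box[2]:box[3],box[0]:box[1]]=1
    for n,lo,hi in(('orange',4,16),('yellow',20,32),('blue',105,120),('green',60,85)):
        m=(hsv[...,0]>=lo)&(hsv[...,0]<=hi)&(hsv[...,1]>150)&(hsv[...,2]>70)&B
        k,l,st,ce=cv2.connectedComponentsWithStats(m.astype(np.uint8))
        for i in range(1,k):
            if st[i,4]<15:continue
            P=W[(l==i)&(s['d']>0)]
            top=P[P[:,2]>np.percentile(P[:,2],90)-.004]
            print(f,n,st[i],'px',ce[i].round(1),'mean',P.mean(0).round(4),'z',np.percentile(P[:,2],[2,50,90,98]).round(4),'top',top.mean(0).round(4))
            if n=='yellow':
                c=P.mean(0);u,sv,vt=np.linalg.svd(P-c,full_matrices=False);print('  dir',vt[0].round(3),'ext',np.ptp((P-c)@vt[0]).round(4),'mid',(c+vt[0]*(((P-c)@vt[0]).max()+((P-c)@vt[0]).min())/2).round(4))
E
```

```text
top0 orange [309 177  13  13 133] px [315.4 183.1] mean [0.646  0.2809 0.1487] z [0.1373 0.1497 0.1519 0.1537] top [0.647  0.2805 0.1505]
top0 yellow [358 165  52  16 247] px [384.2 172.5] mean [0.5464 0.1464 0.2983] z [0.2954 0.3017 0.3045 0.3055] top [0.5465 0.1481 0.3027]
  dir [-0.148 -0.908 -0.392] ext 0.2347 mid [0.5379 0.0944 0.2759]
top0 blue [319 211  12  12 121] px [324.5 216.7] mean [0.551  0.3064 0.1491] z [0.1449 0.1489 0.1516 0.1534] top [0.5513 0.3068 0.15  ]
scene0 orange [308 182  14  15 168] px [314.6 189.4] mean [0.6503 0.2795 0.1427] z [0.0518 0.1484 0.1516 0.1525] top [0.6502 0.2794 0.1498]
scene0 yellow [284  85  31  33 190] px [298.8 100.7] mean [0.5505 0.1488 0.3008] z [0.296  0.3011 0.3036 0.3047] top [0.55   0.1487 0.302 ]
  dir [ 0.263  0.965 -0.003] ext 0.1258 mid [0.5496 0.1456 0.3008]
scene0 blue [340 165  12  11 104] px [345.5 169.9] mean [0.5534 0.3056 0.1468] z [0.1441 0.1484 0.1506 0.152 ] top [0.5545 0.3065 0.1489]
```

Request:
servo_tool(moves=[{"jaw": 0,"dx": 0.031,"dy": -0.048,"dz": 0.014,"roll": -8.4},{"jaw": 0,"dx": 0.031,"dy": -0.048,"dz": 0.014,"roll": -8.4},{"jaw": 0,"dx": 0.031,"dy": -0.048,"dz": 0.014,"roll": -8.4},{"jaw": 0,"dx": 0.031,"dy": -0.048,"dz": 0.014,"roll": -8.4},{"jaw": 0,"dx": 0.031,"dy": -0.048,"dz": 0.014,"roll": -8.4},{"jaw": 0,"dx": 0.031,"dy": -0.048,"dz": 0.014,"roll": -8.4},{"jaw": 0,"dx": 0.031,"dy": -0.048,"dz": 0.014,"roll": -8.4},{"jaw": 0,"dx": 0.031,"dy": -0.048,"dz": 0.014,"roll": -8.4},{"jaw": 0,"dx": 0.031,"dy": -0.048,"dz": 0.014,"roll": -8.4},{"jaw": 0,"dx": 0.031,"dy": -0.048,"dz": 0.014,"roll": -8.4}])

```text
t: 1.35
eef_pos: [0.5501, 0.1493, 0.3669]
ee_rot: [3.141, -0.0, -1.834]
force: [0.3, 1.2, 0.0]
width: 0.0007
gripper_force: 0.0
```

```bash
python3 - <<'E'
from h import *
s=get_state();print(s['t'],s['eef_pos'],s['ee_rot'],s['force'],s['width'])
snap('scene','scene1')
cv2.imwrite('pics/c1.png',cv2.resize(cv2.imread('pics/scene1.png')[20:260,200:440],None,fx=2.5,fy=2.5))
h=np.array([.6315,.1245]);x=np.array([.965,-.263])
for th in(1.05,.9,.75,.6,.45,.3,.15,0):
    r=.171;b=h-x*r*np.cos(th+.012);print(th,b.round(4),(.148+r*np.sin(th+.012)).round(4))
E
```

```text
1.35 [0.55012046 0.14930331 0.36686383] [ 3.14132956e+00 -1.01142621e-05 -1.83352921e+00] [0.30202666 1.21912043 0.01795417] 0.0007182305144781605
1.05 [0.5511 0.1464] 0.2973
0.9 [0.5305 0.152 ] 0.2832
0.75 [0.5121 0.157 ] 0.2661
0.6 [0.4964 0.1613] 0.2462
0.45 [0.4838 0.1648] 0.2242
0.3 [0.4745 0.1673] 0.2005
0.15 [0.4686 0.1689] 0.1756
0 [0.4665 0.1695] 0.1501
```

View pics/c1.png

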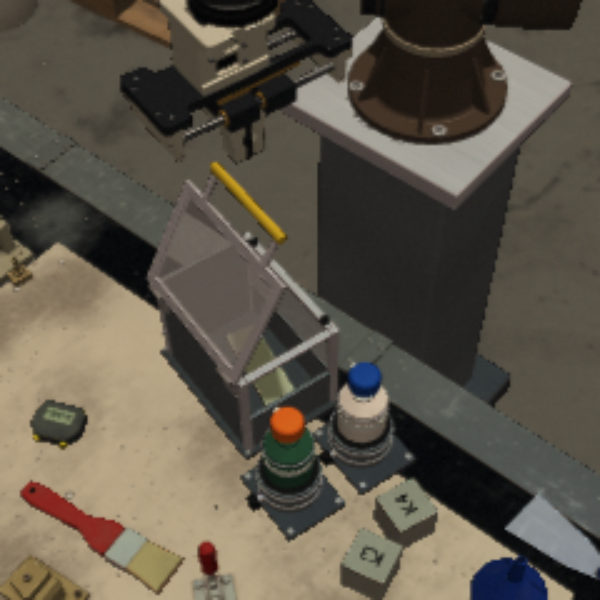

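Request:
servo_tool(moves=[{"jaw": 0,"dz": -0.025},{"jaw": 0,"dz": -0.025},{"jaw": 0,"dz": -0.012},{"jaw": 0,"dx": -0.0055,"dy": 0.001,"dz": -0.005},{"jaw": 0,"dx": -0.0055,"dy": 0.001,"dz": -0.005},{"jaw": 0,"dx": -0.0055,"dy": 0.001,"dz": -0.005},{"jaw": 0,"dx": -0.0055,"dy": 0.001,"dz": -0.005},{"jaw": 0,"dx": -0.0055,"dy": 0.001,"dz": -0.005},{"jaw": 0,"dx": -0.0055,"dy": 0.001,"dz": -0.005},{"jaw": 0,"dx": -0.0055,"dy": 0.001,"dz": -0.005}])

```text
$.moves[0]: bad value
```

```bash
cat > bar.py <<'E'
from h import *
import sys
st=get_state();print(st['t'],st['eef_pos'],st['force'])
f=sys.argv[1];snap('scene',f)
s=load(f);W=world(s);hsv=cv2.cvtColor(s['im'],cv2.COLOR_RGB2HSV)
m=(hsv[...,0]>=20)&(hsv[...,0]<=32)&(hsv[...,1]>150)&(hsv[...,2]>70);m[:,:255]=0;m[:,370:]=0;m[:60]=0;m[230:]=0
P=W[m&(s['d']>0)];P=P[(P[:,2]>.12)];print(len(P),P.mean(0),np.percentile(P[:,2],[5,50,95]))
E
python3 bar.py s2
```

```text
1.4 [0.55305158 0.14465822 0.36855933] [ 2.34213404 -0.17845252  3.90034611]
191 [0.55084813 0.14898159 0.30178319] [0.29711894 0.30110624 0.30436525]
```

Request:
servo_tool(moves=[{"jaw": 0,"dx": 0,"dy": 0,"dz": -0.025,"roll": 0},{"jaw": 0,"dx": 0,"dy": 0,"dz": -0.025,"roll": 0},{"jaw": 0,"dx": 0,"dy": 0,"dz": -0.012,"roll": 0},{"jaw": 0,"dx": -0.0055,"dy": 0.0015,"dz": -0.005,"roll": 0},{"jaw": 0,"dx": -0.0055,"dy": 0.0015,"dz": -0.005,"roll": 0},{"jaw": 0,"dx": -0.0055,"dy": 0.0015,"dz": -0.005,"roll": 0},{"jaw": 0,"dx": -0.0055,"dy": 0.0015,"dz": -0.005,"roll": 0},{"jaw": 0,"dx": -0.0055,"dy": 0.0015,"dz": -0.005,"roll": 0},{"jaw": 0,"dx": -0.0055,"dy": 0.0015,"dz": -0.005,"roll": 0},{"jaw": 0,"dx": -0.0055,"dy": 0.0015,"dz": -0.005,"roll": 0}])

```text
t: 2.7
eef_pos: [0.5091, 0.1618, 0.2721]
ee_rot: [3.141, 0.001, -1.827]
force: [-15.9, 1.2, 17.8]
width: 0.0004
gripper_force: 9.0
```

```bash
python3 bar.py s3
```

```text
2.7 [0.50905296 0.16182529 0.27213517] [-15.92334149   1.2170282   17.78376495]
96 [0.51818424 0.17900287 0.2711779 ] [0.26636412 0.27055656 0.2742374 ]
```

Request:
servo_tool(moves=[{"jaw": 0,"dx": -0.005,"dy": 0.001,"dz": 0,"roll": 0},{"jaw": 0,"dx": -0.0055,"dy": 0.0015,"dz": -0.006,"roll": 0},{"jaw": 0,"dx": -0.005,"dy": 0.001,"dz": -0.006,"roll": 0},{"jaw": 0,"dx": -0.005,"dy": 0.001,"dz": -0.006,"roll": 0},{"jaw": 0,"dx": -0.0045,"dy": 0.001,"dz": -0.006,"roll": 0},{"jaw": 0,"dx": -0.004,"dy": 0.001,"dz": -0.006,"roll": 0},{"jaw": 0,"dx": -0.0035,"dy": 0.001,"dz": -0.006,"roll": 0},{"jaw": 0,"dx": -0.003,"dy": 0.001,"dz": -0.006,"roll": 0},{"jaw": 0,"dx": -0.003,"dy": 0.001,"dz": -0.006,"roll": 0},{"jaw": 0,"dx": -0.0025,"dy": 0.0005,"dz": -0.006,"roll": 0}])

```text
t: 4.0
eef_pos: [0.4698, 0.1715, 0.2151]
ee_rot: [3.141, -0.0, -1.829]
force: [0.7, -0.2, 1.2]
width: 0.0005
gripper_force: 0.6
```

```bash
python3 bar.py s4
```

```text
4.0 [0.46978864 0.17147555 0.21509971] [ 0.69767204 -0.19672902  1.23836308]
100 [0.48316931 0.18428654 0.21531121] [0.20889192 0.21328499 0.21641551]
```

Request:
servo_tool(moves=[{"jaw": 0,"dx": -0.0015,"dy": 0,"dz": -0.005,"roll": 0},{"jaw": 0,"dx": -0.0015,"dy": 0,"dz": -0.005,"roll": 0},{"jaw": 0,"dx": -0.0015,"dy": 0,"dz": -0.005,"roll": 0},{"jaw": 0,"dx": -0.001,"dy": 0,"dz": -0.005,"roll": 0},{"jaw": 0,"dx": -0.001,"dy": 0,"dz": -0.005,"roll": 0},{"jaw": 0,"dx": -0.001,"dy": 0,"dz": -0.005,"roll": 0},{"jaw": 0,"dx": -0.001,"dy": 0,"dz": -0.005,"roll": 0},{"jaw": 0,"dx": -0.0005,"dy": 0,"dz": -0.005,"roll": 0},{"jaw": 0,"dx": 0,"dy": 0,"dz": -0.004,"roll": 0},{"jaw": 0,"dx": 0,"dy": 0,"dz": -0.002,"roll": 0}])

```text
t: 5.3
eef_pos: [0.4609, 0.1713, 0.1692]
ee_rot: [3.141, -0.001, -1.829]
force: [-0.9, -0.2, 1.9]
width: 0.0005
gripper_force: 0.6
```

```bash
python3 bar.py s5
```

```text
5.3 [0.46085731 0.17133873 0.16918659] [-0.93038577 -0.21504758  1.93381877]
83 [0.47472104 0.19048272 0.17169349] [0.1626064  0.16748359 0.22369535]
```

Request:
servo_tool(moves=[{"jaw": 0,"dx": 0,"dy": 0,"dz": -0.0015,"roll": 0},{"jaw": 0,"dx": 0,"dy": 0,"dz": -0.0015,"roll": 0},{"jaw": 0,"dx": 0,"dy": 0,"dz": -0.0015,"roll": 0},{"jaw": 0,"dx": 0,"dy": 0,"dz": -0.0015,"roll": 0},{"jaw": 0,"dx": 0,"dy": 0,"dz": -0.0015,"roll": 0},{"jaw": 0,"dx": 0,"dy": 0,"dz": -0.001,"roll": 0},{"jaw": 0,"dx": 0,"dy": 0,"dz": -0.001,"roll": 0},{"jaw": 0,"dx": 0,"dy": 0,"dz": -0.001,"roll": 0},{"jaw": 0,"dx": 0,"dy": 0,"dz": -0.001,"roll": 0},{"jaw": 0,"dx": 0,"dy": 0,"dz": -0.001,"roll": 0}])

```text
t: 6.6
eef_pos: [0.4611, 0.1715, 0.157]
ee_rot: [-3.142, 0.0, -1.829]
force: [-0.8, 0.0, 0.9]
width: 0.0004
gripper_force: 0.5
```

Request:
servo_tool(moves=[{"jaw": 0,"dx": 0,"dy": 0,"dz": -0.0005,"roll": 0},{"jaw": 0,"dx": 0,"dy": 0,"dz": -0.0005,"roll": 0},{"jaw": 0,"dx": 0,"dy": 0,"dz": -0.0003,"roll": 0},{"jaw": 0,"dx": 0,"dy": 0,"dz": -0.0003,"roll": 0},{"jaw": 0,"dx": 0,"dy": 0,"dz": -0.0002,"roll": 0},{"jaw": 0,"dx": 0,"dy": 0,"dz": -0.0002,"roll": 0},{"jaw": 0,"dx": 0,"dy": 0,"dz": 0,"roll": 0},{"jaw": 0,"dx": 0,"dy": 0,"dz": 0,"roll": 0},{"jaw": 0,"dx": 0,"dy": 0,"dz": 0,"roll": 0},{"jaw": 0,"dx": 0,"dy": 0,"dz": 0,"roll": 0}])

```text
t: 7.85
eef_pos: [0.4612, 0.1716, 0.156]
ee_rot: [-3.141, 0.0, -1.829]
force: [-5.0, 0.5, 10.1]
width: 0.0006
gripper_force: 5.2
```

Request:
servo_tool(moves=[{"jaw": 0,"dx": 0,"dy": 0,"dz": 0.01,"roll": 0},{"jaw": 0,"dx": 0,"dy": 0,"dz": 0.04,"roll": 0},{"jaw": 0,"dx": 0.038,"dy": 0.0216,"dz": 0.01,"roll": 0},{"jaw": 0,"dx": 0.038,"dy": 0.0216,"dz": 0,"roll": 0},{"jaw": 0,"dx": 0.038,"dy": 0.0216,"dz": 0,"roll": 0},{"jaw": 0,"dx": 0.037,"dy": 0.0216,"dz": 0,"roll": 0},{"jaw": 0,"dx": 0.037,"dy": 0.0216,"dz": 0,"roll": 0},{"jaw": 0,"dx": 0,"dy": 0,"dz": -0.015,"roll": 0},{"jaw": 0,"dx": 0,"dy": 0,"dz": -0.02,"roll": 0},{"jaw": 0,"dx": 0,"dy": 0,"dz": 0,"roll": 0}])

```text
t: 9.1
eef_pos: [0.6478, 0.2787, 0.178]
ee_rot: [3.139, -0.003, -1.829]
force: [-0.9, -0.6, 0.9]
width: 0.0004
gripper_force: 0.0
```

```bash
python3 - <<'E'
from h import *
st=get_state();print(st['t'],st['eef_pos'],st['force'])
snap('scene','s6');s=load('s6')
C=cv2.resize(cv2.imread('pics/s6.png')[70:250,230:410],None,fx=3.2,fy=3.2,interpolation=2);cv2.imwrite('pics/c6.png',C)
W=world(s);hsv=cv2.cvtColor(s['im'],cv2.COLOR_RGB2HSV)
m=(hsv[...,0]>=20)&(hsv[...,0]<=32)&(hsv[...,1]>150)&(hsv[...,2]>70);m[:,:255]=0;m[:,370:]=0;m[:60]=0;m[230:]=0
P=W[m&(s['d']>0)];P=P[(P[:,2]>.12)&(P[:,2]<.2)];print(len(P),P.mean(0),np.percentile(P[:,2],[5,50,95]))
E
```

```text
9.1 [0.64775776 0.27867207 0.17801718] [-0.85864974 -0.59986754  0.85506683]
1 [0.65577695 0.29542884 0.13311685] [0.13311685 0.13311685 0.13311685]
```

View pics/c6.png

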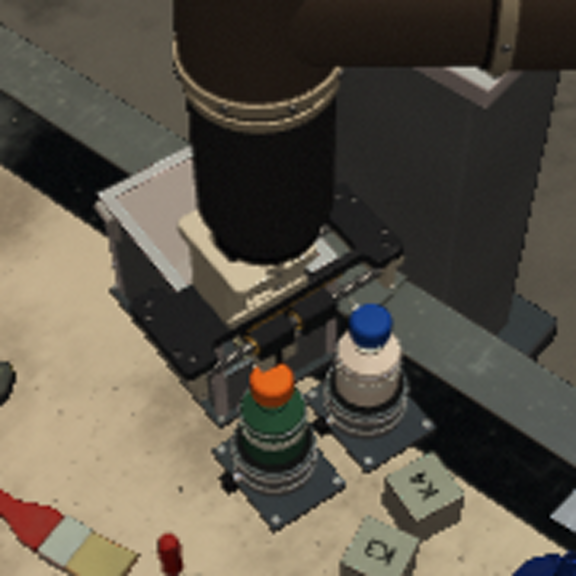

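The fingers are right over the orange cap, at about (270,370), and the guard lies flat with its bar hidden behind the gripper. Next I'll feel for the top of the cap.

Request:
servo_tool(moves=[{"jaw": 0,"dx": 0.0005,"dy": 0.001,"dz": -0.01,"roll": 0},{"jaw": 0,"dx": 0,"dy": 0,"dz": -0.006,"roll": 0},{"jaw": 0,"dx": 0,"dy": 0,"dz": -0.003,"roll": 0},{"jaw": 0,"dx": 0,"dy": 0,"dz": -0.002,"roll": 0},{"jaw": 0,"dx": 0,"dy": 0,"dz": -0.002,"roll": 0},{"jaw": 0,"dx": 0,"dy": 0,"dz": -0.0005,"roll": 0},{"jaw": 0,"dx": 0,"dy": 0,"dz": -0.0005,"roll": 0},{"jaw": 0,"dx": 0,"dy": 0,"dz": -0.0005,"roll": 0},{"jaw": 0,"dx": 0,"dy": 0,"dz": 0,"roll": 0},{"jaw": 0,"dx": 0,"dy": 0,"dz": 0,"roll": 0}])

```text
t: 10.4
eef_pos: [0.6496, 0.2805, 0.1556]
ee_rot: [-3.142, 0.0, -1.829]
force: [-0.7, 0.8, 0.2]
width: 0.0004
gripper_force: 0.0
```

Request:
servo_tool(moves=[{"jaw": 0,"dx": 0,"dy": 0,"dz": -0.001,"roll": 0},{"jaw": 0,"dx": 0,"dy": 0,"dz": -0.0005,"roll": 0},{"jaw": 0,"dx": 0,"dy": 0,"dz": -0.0005,"roll": 0},{"jaw": 0,"dx": 0,"dy": 0,"dz": -0.0005,"roll": 0},{"jaw": 0,"dx": 0,"dy": 0,"dz": -0.0005,"roll": 0},{"jaw": 0,"dx": 0,"dy": 0,"dz": -0.0005,"roll": 0},{"jaw": 0,"dx": 0,"dy": 0,"dz": 0,"roll": 0},{"jaw": 0,"dx": 0,"dy": 0,"dz": 0,"roll": 0},{"jaw": 0,"dx": 0,"dy": 0,"dz": 0,"roll": 0},{"jaw": 0,"dx": 0,"dy": 0,"dz": 0,"roll": 0}])

```text
t: 11.65
eef_pos: [0.6496, 0.2805, 0.1521]
ee_rot: [3.142, -0.0, -1.829]
force: [-0.2, 0.2, -0.4]
width: 0.0009
gripper_force: 0.0
```

Request:
servo_tool(moves=[{"jaw": 0,"dx": 0,"dy": 0,"dz": -0.0005,"roll": 0},{"jaw": 0,"dx": 0,"dy": 0,"dz": -0.0005,"roll": 0},{"jaw": 0,"dx": 0,"dy": 0,"dz": -0.0005,"roll": 0},{"jaw": 0,"dx": 0,"dy": 0,"dz": 0,"roll": 0},{"jaw": 0,"dx": 0,"dy": 0,"dz": 0,"roll": 0},{"jaw": 0,"dx": 0,"dy": 0,"dz": 0,"roll": 0},{"jaw": 0,"dx": 0,"dy": 0,"dz": 0,"roll": 0},{"jaw": 0,"dx": 0,"dy": 0,"dz": 0,"roll": 0},{"jaw": 0,"dx": 0,"dy": 0,"dz": 0,"roll": 0},{"jaw": 0,"dx": 0,"dy": 0,"dz": 0,"roll": 0}])

```text
t: 12.9
eef_pos: [0.6496, 0.2805, 0.1506]
ee_rot: [-3.142, 0.0, -1.829]
force: [0.9, -0.5, -0.3]
width: 0.0007
gripper_force: 0.0
```

Request:
servo_tool(moves=[{"jaw": 0,"dx": 0,"dy": 0,"dz": -0.0005,"roll": 0},{"jaw": 0,"dx": 0,"dy": 0,"dz": -0.0005,"roll": 0},{"jaw": 0,"dx": 0,"dy": 0,"dz": 0,"roll": 0},{"jaw": 0,"dx": 0,"dy": 0,"dz": 0,"roll": 0},{"jaw": 0,"dx": 0,"dy": 0,"dz": 0,"roll": 0},{"jaw": 0,"dx": 0,"dy": 0,"dz": 0,"roll": 0},{"jaw": 0,"dx": 0,"dy": 0,"dz": 0,"roll": 0},{"jaw": 0,"dx": 0,"dy": 0,"dz": 0,"roll": 0},{"jaw": 0,"dx": 0,"dy": 0,"dz": 0,"roll": 0},{"jaw": 0,"dx": 0,"dy": 0,"dz": 0,"roll": 0}])

```text
t: 14.15
eef_pos: [0.6496, 0.2806, 0.1496]
ee_rot: [-3.142, 0.0, -1.829]
force: [-0.5, 0.1, 3.7]
width: 0.0005
gripper_force: 2.1
```

Request:
servo_tool(moves=[{"jaw": 0,"dx": 0,"dy": 0,"dz": -0.001,"roll": 0},{"jaw": 0,"dx": 0,"dy": 0,"dz": -0.005,"roll": 0},{"jaw": 0,"dx": 0,"dy": 0,"dz": -0.0035,"roll": 0},{"jaw": 0,"dx": 0,"dy": 0,"dz": -0.0008,"roll": 0},{"jaw": 0,"dx": 0,"dy": 0,"dz": -0.0004,"roll": 0},{"jaw": 0,"dx": 0,"dy": 0,"dz": 0,"roll": 0},{"jaw": 0,"dx": 0,"dy": 0,"dz": 0,"roll": 0},{"jaw": 0,"dx": 0,"dy": 0,"dz": 0,"roll": 0},{"jaw": 0,"dx": 0,"dy": 0,"dz": 0,"roll": 0},{"jaw": 0,"dx": 0,"dy": 0,"dz": 0,"roll": 0}])

```text
t: 15.4
eef_pos: [0.6501, 0.2807, 0.1404]
ee_rot: [-3.14, 0.001, -1.828]
force: [-1.9, -2.0, 11.7]
width: 0.0003
gripper_force: 5.5
```

Request:
servo_tool(moves=[{"jaw": 0,"dx": 0,"dy": 0,"dz": -0.0015,"roll": 0},{"jaw": 0,"dx": 0,"dy": 0,"dz": 0,"roll": 0},{"jaw": 0,"dx": 0,"dy": 0,"dz": 0.008,"roll": 0},{"jaw": 0,"dx": 0,"dy": 0,"dz": 0.015,"roll": 0},{"jaw": 0,"dx": 0,"dy": 0,"dz": 0.03,"roll": 0},{"jaw": 0,"dx": 0,"dy": 0,"dz": 0.04,"roll": 0},{"jaw": 0,"dx": 0,"dy": 0.03,"dz": 0.04,"roll": 0},{"jaw": 0,"dx": 0,"dy": 0.06,"dz": 0.01,"roll": 0},{"jaw": 0,"dx": 0,"dy": 0.06,"dz": 0,"roll": 0},{"jaw": 0,"dx": -0.03,"dy": 0.05,"dz": 0,"roll": 0}])

```text
t: 16.65
eef_pos: [0.6195, 0.4819, 0.278]
ee_rot: [3.14, -0.002, -1.83]
force: [0.0, -0.4, -0.2]
width: 0.0006
gripper_force: 0.0
```

```bash
python3 - <<'E'
from h import *
st=get_state();print(st['t'],st['eef_pos'],st['force'])
snap('scene','s7');s=load('s7')
C=cv2.resize(cv2.imread('pics/s7.png')[70:250,230:410],None,fx=3.2,fy=3.2,interpolation=2);cv2.imwrite('pics/c7.png',C)
W=world(s);hsv=cv2.cvtColor(s['im'],cv2.COLOR_RGB2HSV)
for n,lo,hi in(('bar',20,32),('or',4,16),('blue',105,120)):
  m=(hsv[...,0]>=lo)&(hsv[...,0]<=hi)&(hsv[...,1]>150)&(hsv[...,2]>70);m[:,:255]=0;m[:,370:]=0;m[:60]=0;m[230:]=0
  P=W[m&(s['d']>0)];P=P[(P[:,2]>.12)&(P[:,2]<.3)];print(n,len(P),P.mean(0),np.percentile(P[:,2],[5,50,90]) if len(P) else 0)
E
```

```text
16.65 [0.61954879 0.48192823 0.27803467] [ 0.0030401  -0.42568694 -0.16159544]
bar 144 [0.46620281 0.17140528 0.15370352] [0.14993997 0.15374858 0.15696366]
or 162 [0.65305576 0.28158585 0.14552093] [0.1329562  0.14725367 0.1503261 ]
blue 103 [0.55445746 0.30622117 0.14815735] [0.14468553 0.14853089 0.15035805]
```

View pics/c7.png

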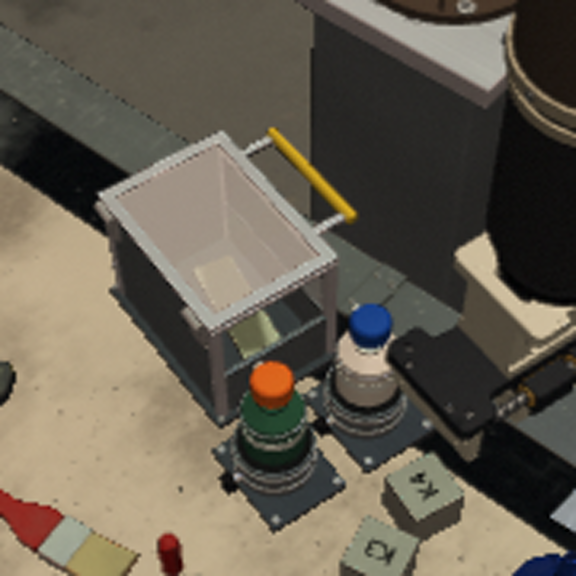

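The guard lies shut: the bar, from (272,132) to (352,215), has its centre about 150 mm up. The orange cap at (271,383) is back up, and the arm is clear of everything.

```bash
python3 -c "
from station import *
print(job_done())"
```

```text
the job is handed in; nothing more can be done
None
```

The guard is shut on its stop, and the orange cap was pressed for about 1.2 s, to full depth or very nearly (last reading about 12 N), then sprang back up; the blue cap was never touched and the job is handed in, result not shown.

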